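# Pack two L-shaped inserts into a lunch tin

### The job

Pack the lunch tin: put both L-shaped inserts into the empty rectangular dark metal tin, turned so that they interlock head to tail and both lie flat on its floor, without dropping them in. Leave the square insert where it is.

Things in the scene. Friction and masses are not known exactly. Their poses are not given: they have to be found in the camera images.
- lunch_tin: Shallow dark steel tin, fixed: outside 218x128, 19 high; inside 210x120, 13 deep, floor 5 above underside. Origin: centre of underside; x along long side, y short, z up. The Ls fit only with arms along x, one turned 180 degrees. Even 10 mm gaps put the bar centres at x,y (-38,-16) for the L whose axes agree with the tin's, (38,16) for the other, 53 mm above the underside
- insert_a_grip (a point): Handle bar centre of one L-shaped insert (two alike): grey tub, white lid, 20 thick, bar 48 above underside. Arm 135x45, foot 45x45 beside one end (rectangle 135x90). Grey bow handle: bar 64 long, 14 wide, 12 high, along the arm, 28 above lid, near the centre of mass; 0.2 kg. x along the arm away from the foot, y to the foot's side, z up. From here: arm x -56..79, y -34..11; foot x -56..-11, y 11..56 mm
- insert_b_grip (a point): Handle bar centre of the other L-shaped insert (two alike): grey tub, white lid, 20 thick, bar 48 above underside. Arm 135x45, foot 45x45 beside one end (rectangle 135x90). Grey bow handle: bar 64 long, 14 wide, 12 high, along the arm, 28 above lid, near the centre of mass; 0.2 kg. x along the arm away from the foot, y to the foot's side, z up. From here: arm x -56..79, y -34..11; foot x -56..-11, y 11..56 mm
- square_grip (a point): The middle of the handle bar of the square insert, a bystander that must stay where it is: 90 x 90 mm, 20 mm thick, same materials and same handle (bar centre 48 mm above its underside, bar along x). It stands behind the tin.

How it is judged:
By the outcome, as a careful person would: the job done as asked, in the order asked, and still so for the second after the job is handed in, with the robot touching nothing.
It also fails if it takes over 56 s, if anything falls off the work surface, if the arm or the gripper's body presses on something with over 40 N, if the wrist force passes 120 N, or if a joint passes its speed limit or range.

### The arm

A 7-joint arm with a two-finger parallel gripper is mounted at the origin on a cart in front of the work surface, level with it; the furniture and walls round the work are solid. World frame = base frame: x ahead of the robot, y to its left, z up, the work surface at z = 0. Lengths are in m, angles in rad, forces in N, time in s.
With the tool pointing down it reaches from about 0.4 to 0.875 m from the base axis. Payload 19.3 kg.
Tool frame: the origin (TCP) lies at the very end of the fingers, on their centre line; the grasp point (between the pads) lies 19 mm behind it; z points along the fingers, y is the direction in which the jaws open and shut (so a half turn about z gives the same grasp; the last joint's range is limited). The gripper opens to 85 mm and grips with 20 to 120 N. Pads are 22 mm wide; open, the fingers measure 114 mm over their backs; the gripper's body (76 mm by 85 mm) begins 54 mm behind the grasp point. The pads swing forward as they close: fully open they stand 13 mm farther back than shut.
Start: joints at [-1.373, 0.521, -0.036, 1.599, 0.021, 1.021, -0.113], TCP at [0.165, 0.603, 0.231] pointing down, gripper open.
Joint ranges: [-2.91, 2.91], [-0.3, 2.13], [-1.5, 1.42], [0.17, 2.43], [-1.26, 4.41], [0.16, 1.93], [-2.52, 2.52]. Speed limits (rad/s): [1.89, 1.89, 2.39, 2.39, 3.01, 3.01, 3.01].

### API

Orientations are given as [roll, pitch, yaw] about the fixed x, y, z axes, in that order (R = Rz(yaw) Ry(pitch) Rx(roll)).
In Python, from workcell import bot gives the robot as it stands.
- The arm moves only by the tool apply_moves, never from a script. Its argument "commands" is a list of rows, each an object with "travel": the shift along the tool's x, y, z in m, a list of three; "twist": the turn, a rotation vector about the tool's x, y, z in degrees, a list of three; "claw": the finger opening in m, from 0 to 0.0854. A call has 1 to 10 rows; each row is the pose to reach, as a shift and turn from the pose commanded when the call began, along the tool's axes at that moment; what a row does not reach only later rows make up. A row lasts 1/10 s, in which the tool goes at most 50 mm and 8.59 degrees, less where a joint would pass 70% of its speed; a pose out of reach is approached as far as the arm can. A call with a gripper value outside its range is refused whole. The fingers move at their own pace and stop on an object; "force" is the grip in N (left out, the last holds). Time passes only in rows, so rows that repeat a pose let the fingers close. It gives the time, the measured TCP pose, the force and the opening at its end, in the units of the state.
- bot.observe(): the state, without advancing time (a new reading comes with each control period).
- bot.grab_frame(name): name is "side" or "top" or "wrist"; returns a dict with "frame" (384x512x3 uint8, blue, green, red), "fx", "fy", "cx", "cy" (pixels), "pose" (4x4, takes a point from camera to world coordinates); the wrist camera has in their place "tool_from_camera" (4x4, takes a point from camera to tool coordinates, whose origin is the TCP and whose axes are the flange's). Camera axes: x right, y up, looking along -z (the intrinsics and any distortion apply to the point x, -y, -z); pixel columns grow to the right and rows downward; lengths in m; the calibration is good to about 2 mm. A picture is of the moment at which its call begins: read the wrist's pose just before it. There is no depth.
- bot.job_done(): hands the job in, once; it reports no verdict.
The state is a dict: "clock": time; "qpos": joint angles; "qd": joint speeds; "joint_efforts": joint torques, N m; "position": TCP position; "tool_rot": TCP orientation; "force": force on the tool from outside, world axes, zero at the start; "moment": the same for the moment, N m; "grip_width": finger opening in m.
Only numpy, scipy, OpenCV 4.12 (cv2) and the standard library are available. Lean on these libraries where they do the work, as an engineer would, in place of code of your own. Each camera call takes 0.05 s, during which the arm holds its last target.

## Working session

There is one attempt and no reset: what is moved stays moved. The work goes in short steps, Python scripts to look and compute and a tool call to move; the robot and the scene stay as the last step left them, time stands still between calls to the robot, and variables do not carry over. Pictures are saved under pics/ and viewed, and the job is handed in when it is done.

Besides the shell and the picture viewer there is one more tool, called after ">>>" as name([rows], argument=value, ...), one row to a line, values as JSON. apply_moves: Moves the arm, as the interface text tells. Its arguments: {"type":"object","properties":{"commands":{"type":"array"},"force":{"type":"number"}},"required":["commands"]}

```bash
mkdir -p pics; ls; python3 - <<'E'
from workcell import bot
import cv2,pickle,numpy as np
s=bot.observe();print({k:np.round(v,3) for k,v in s.items()})
d={}
for n in ["top","side","wrist"]:
    f=bot.grab_frame(n);d[n]=f;cv2.imwrite(f"pics/{n}0.png",f["frame"])
    print(n,{k:(np.round(v,4).tolist()) for k,v in f.items() if k!="frame"})
pickle.dump(d,open("f0.pkl","wb"))
E
```

```text
pics
{'clock': np.float64(0.0), 'qpos': array([-1.373,  0.522, -0.036,  1.6  ,  0.021,  1.021, -0.113]), 'qd': array([-0.001,  0.002, -0.   ,  0.   , -0.002, -0.001,  0.   ]), 'joint_efforts': array([-1.0000e-03, -9.2713e+01,  1.9800e+00, -3.6992e+01,  1.8000e-02,
        8.0000e-03,  0.0000e+00]), 'position': array([0.165, 0.602, 0.231]), 'tool_rot': array([-3.141,  0.   ,  2.874]), 'force': array([-0.236,  0.31 ,  0.451]), 'moment': array([0.031, 0.041, 0.036]), 'grip_width': np.float64(0.085)}
top {'fx': 409.0413, 'fy': 409.0413, 'cx': 256.9344, 'cy': 188.0923, 'pose': [[0.0235, 0.9922, -0.1221, 0.4212], [-0.9996, 0.0248, 0.0093, 0.0129], [0.0122, 0.1218, 0.9925, 1.0436], [0.0, 0.0, 0.0, 1.0]]}
side {'fx': 375.7773, 'fy': 375.7773, 'cx': 253.5821, 'cy': 190.0043, 'pose': [[0.9984, 0.0222, -0.0528, 0.4899], [-0.0573, 0.396, -0.9165, -0.8405], [0.0006, 0.918, 0.3966, 0.4528], [0.0, 0.0, 0.0, 1.0]]}
wrist {'fx': 312.4783, 'fy': 312.4783, 'cx': 251.2556, 'cy': 189.9011, 'tool_from_camera': [[-0.0002, 0.9493, 0.3143, 0.0808], [1.0, 0.0002, 0.0, 0.0008], [-0.0, 0.3143, -0.9493, -0.1421], [0.0, 0.0, 0.0, 1.0]]}
```

View pics/top0.png

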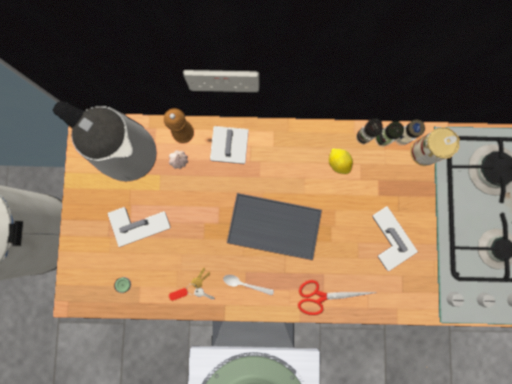

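View pics/side0.png

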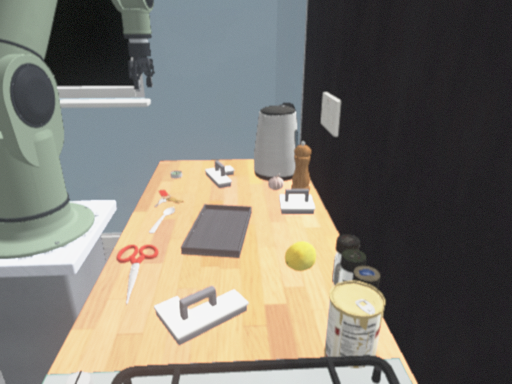

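View pics/wrist0.png

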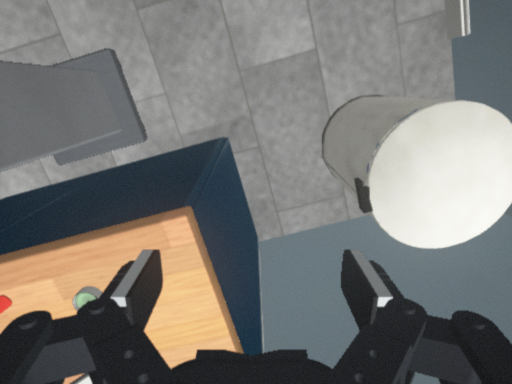

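Top view: the tin is at about (275,226), with one L at left (138,227) and the other at right (395,240). The square is at (229,145) and isn't to be touched. Next I'll measure the corners.

```bash
cat > h.py <<'E'
import numpy as np,cv2
def ray(f,uv,z,pose=None):
    P=f["pose"] if pose is None else pose
    uv=np.atleast_2d(np.asarray(uv,float))
    d=np.c_[(uv[:,0]-f["cx"])/f["fx"],-(uv[:,1]-f["cy"])/f["fy"],-np.ones(len(uv))]
    d=d@P[:3,:3].T;o=P[:3,3]
    return o+d*((z-o[2])/d[:,2])[:,None]
def proj(f,p,pose=None):
    P=f["pose"] if pose is None else pose
    c=(np.atleast_2d(p)-P[:3,3])@P[:3,:3]
    return np.c_[f["cx"]+f["fx"]*c[:,0]/-c[:,2],f["cy"]+f["fy"]*c[:,1]/c[:,2]]
E
python3 - <<'E'
import pickle,cv2,numpy as np
from h import *
d=pickle.load(open("f0.pkl","rb"));f=d["top"];im=f["frame"]
hsv=cv2.cvtColor(im,cv2.COLOR_BGR2HSV)
w=((hsv[...,1]<45)&(hsv[...,2]>190)).astype(np.uint8)*255
def go(m,z,a0,a1):
    cs,_=cv2.findContours(m,cv2.RETR_EXTERNAL,cv2.CHAIN_APPROX_NONE)
    for c in cs:
        A=cv2.contourArea(c)
        if not(a0<A<a1):continue
        x,y,ww,hh=cv2.boundingRect(c)
        if y>330 or x<60 or x>435 or y<100: continue
        p=ray(f,c[:,0,:],z)[:,:2]
        r=cv2.minAreaRect((p*1000).astype(np.float32))
        ap=cv2.approxPolyDP(c,4,True)[:,0]
        print(A,(x,y,ww,hh),"rect mm",np.round(r[0],1),np.round(r[1],1),round(r[2],1));print((ray(f,ap,z)[:,:2]*1000).round().tolist())
go(w,0.02,300,6000)
dk=((hsv[...,2]<110)).astype(np.uint8)*255
print("tin");go(dk,0.019,3000,9000)
for b,(x0,x1,y0,y1) in dict(l=(95,185,195,260),r=(360,430,195,280),t=(215,335,180,270)).items():
    cv2.imwrite(f"pics/c_{b}.png",cv2.resize(im[y0:y1,x0:x1],None,fx=6,fy=6,interpolation=cv2.INTER_CUBIC))
E
```

```text
974.0 (108, 208, 62, 38) rect mm [459.4 295.9] [ 88.  134.2] 21.7
[[473.0, 373.0], [397.0, 343.0], [444.0, 220.0], [481.0, 241.0], [465.0, 278.0], [448.0, 272.0], [424.0, 332.0], [439.0, 346.0], [452.0, 322.0], [489.0, 334.0]]
917.0 (373, 207, 44, 63) rect mm [ 429.8 -324.2] [133.   88.5] 33.5
[[507.0, -323.0], [484.0, -289.0], [447.0, -317.0], [458.0, -342.0], [406.0, -376.0], [396.0, -351.0], [440.0, -322.0], [413.0, -339.0], [385.0, -301.0], [354.0, -330.0], [402.0, -396.0]]
1100.0 (211, 127, 37, 36) rect mm [657.7  77.8] [88.6 88.1] 86.4
[[702.0, 117.0], [619.0, 122.0], [613.0, 38.0], [697.0, 32.0]]
tin
4119.5 (228, 194, 93, 65) rect mm [453.1 -41.9] [213.8 123.6] 80.1
[[528.0, 53.0], [411.0, 69.0], [379.0, -137.0], [496.0, -154.0]]
```

```bash
cat >> h.py <<'E'
from scipy.spatial.transform import Rotation as Ro
def toolpose(s):
    T=np.eye(4);T[:3,:3]=Ro.from_euler('xyz',s["tool_rot"]).as_matrix();T[:3,3]=s["position"];return T
def goto(s,p,yawdeg):
    T=toolpose(s);R=T[:3,:3]
    Rt=Ro.from_euler('xyz',[180,0,yawdeg],degrees=True).as_matrix()
    print("travel",np.round(R.T@(np.array(p)-T[:3,3]),4).tolist(),"twist",np.round(Ro.from_matrix(R.T@Rt).as_rotvec(degrees=True),2).tolist())
def show(s):
    print("t",round(s["clock"],2),"pos",np.round(s["position"],4),"rpy",np.round(np.degrees(s["tool_rot"]),2),"F",np.round(s["force"],1),"w",round(float(s["grip_width"]),4))
E
python3 - <<'E'
from workcell import bot
from h import *
s=bot.observe();show(s);goto(s,[.4449,.3025,.17],111.7)
E
```

```text
t 0.15 pos [0.1654 0.6025 0.2309] rpy [-179.95    0.    164.65] F [-0.9  0.9  1.2] w 0.0855
travel [-0.349, -0.2153, 0.0611] twist [-0.04, 0.03, 52.95]
```

>>> apply_moves([
  {"travel":[-0.349,-0.215,0.061],"twist":[0,0,53],"claw":0.06},
  {"travel":[-0.349,-0.215,0.061],"twist":[0,0,53],"claw":0.06},
  {"travel":[-0.349,-0.215,0.061],"twist":[0,0,53],"claw":0.06},
  {"travel":[-0.349,-0.215,0.061],"twist":[0,0,53],"claw":0.06},
  {"travel":[-0.349,-0.215,0.061],"twist":[0,0,53],"claw":0.06},
  {"travel":[-0.349,-0.215,0.061],"twist":[0,0,53],"claw":0.06},
  {"travel":[-0.349,-0.215,0.061],"twist":[0,0,53],"claw":0.06},
  {"travel":[-0.349,-0.215,0.061],"twist":[0,0,53],"claw":0.06},
  {"travel":[-0.349,-0.215,0.061],"twist":[0,0,53],"claw":0.06},
  {"travel":[-0.349,-0.215,0.061],"twist":[0,0,53],"claw":0.06},
])

```text
clock: 1.15
position: [0.4464, 0.3009, 0.1699]
tool_rot: [-3.141, 0.001, 1.945]
force: [0.1, 1.0, 0.9]
grip_width: 0.0605
```

>>> apply_moves([
  {"travel":[0,0,0],"twist":[0,0,0],"claw":0.06},
  {"travel":[0,0,0],"twist":[0,0,0],"claw":0.06},
])

```text
clock: 1.35
position: [0.4441, 0.3044, 0.1704]
tool_rot: [-3.141, -0.001, 1.951]
force: [-0.2, 0.2, -0.4]
grip_width: 0.0601
```

```bash
cat > look.py <<'E'
import sys,pickle
from workcell import bot
from h import *
n=sys.argv[1]
s=bot.observe();show(s);f=bot.grab_frame("wrist");f["pose"]=toolpose(s)@f["tool_from_camera"]
im=f["frame"];cv2.imwrite(f"pics/{n}.png",im);pickle.dump((s,f),open(n+".pkl","wb"))
hsv=cv2.cvtColor(im,cv2.COLOR_BGR2HSV)
w=((hsv[...,1]<45)&(hsv[...,2]>170)).astype(np.uint8)*255
cs,_=cv2.findContours(w,cv2.RETR_EXTERNAL,cv2.CHAIN_APPROX_NONE)
for c in cs:
    if cv2.contourArea(c)<4000: continue
    p=ray(f,c[:,0],0.02)[:,:2]*1000;r=cv2.minAreaRect(p.astype(np.float32));print("white",cv2.contourArea(c),cv2.boundingRect(c),np.round(r[0],1),np.round(r[1],1),round(r[2],2))
E
python3 look.py w1
```

```text
t 1.35 pos [0.4441 0.3044 0.1704] rpy [-1.7999e+02 -3.0000e-02  1.1177e+02] F [-0.2  0.2 -0.4] w 0.0601
white 7912.0 (215, 116, 97, 131) [458.5 298.6] [ 88.4 133.3] 21.58
```

View pics/w1.png

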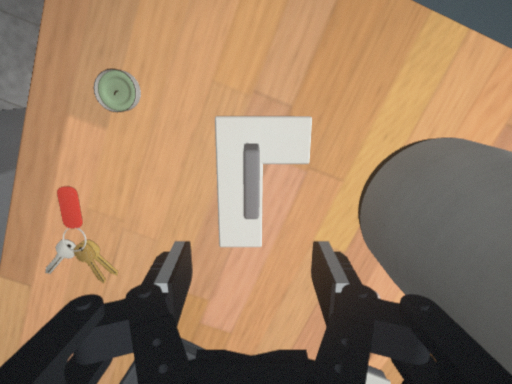

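```bash
python3 - <<'E'
import pickle
from h import *
s,f=pickle.load(open("w1.pkl","rb"))
print(ray(f,[[251.5,144],[251,218]],.054),proj(f,[.4441,.3053,.054]))
goto(s,[.4441,.3053,.029],111.6)
E
```

```text
[[0.43132198 0.3381671  0.054     ]
 [0.45565888 0.27602845 0.054     ]] [[251.12454484 184.52772666]]
travel [0.0008, 0.0004, 0.1414] twist [-0.01, -0.03, 0.17]
```

>>> apply_moves([
  {"travel":[0.001,0,0.04],"twist":[0,0,0],"claw":0.06},
  {"travel":[0.001,0,0.08],"twist":[0,0,0],"claw":0.06},
  {"travel":[0.001,0,0.11],"twist":[0,0,0],"claw":0.06},
  {"travel":[0.001,0,0.13],"twist":[0,0,0],"claw":0.06},
  {"travel":[0.001,0,0.141],"twist":[0,0,0],"claw":0.06},
  {"travel":[0.001,0,0.141],"twist":[0,0,0],"claw":0.06},
  {"travel":[0.001,0,0.141],"twist":[0,0,0],"claw":0.0},
  {"travel":[0.001,0,0.141],"twist":[0,0,0],"claw":0.0},
  {"travel":[0.001,0,0.141],"twist":[0,0,0],"claw":0.0},
  {"travel":[0.001,0,0.141],"twist":[0,0,0],"claw":0.0},
], force=60)

```text
clock: 2.4
position: [0.445, 0.3043, 0.0303]
tool_rot: [3.14, -0.001, 1.949]
force: [-3.0, -0.8, 10.8]
grip_width: 0.0131
```

>>> apply_moves([
  {"travel":[0,0,0],"twist":[0,0,0],"claw":0.0},
  {"travel":[0,0,0],"twist":[0,0,0],"claw":0.0},
  {"travel":[0,0,0],"twist":[0,0,0],"claw":0.0},
  {"travel":[0,0,0],"twist":[0,0,0],"claw":0.0},
])

```text
clock: 2.8
position: [0.4451, 0.3043, 0.0303]
tool_rot: [3.14, -0.001, 1.949]
force: [-2.1, -1.0, 11.0]
grip_width: 0.0129
```

>>> apply_moves([
  {"travel":[0,0,-0.01],"twist":[0,0,0],"claw":0.0},
  {"travel":[0,0,-0.025],"twist":[0,0,0],"claw":0.0},
  {"travel":[0,0,-0.045],"twist":[0,0,0],"claw":0.0},
  {"travel":[0,0,-0.07],"twist":[0,0,0],"claw":0.0},
  {"travel":[0,0,-0.1],"twist":[0,0,0],"claw":0.0},
  {"travel":[0,0,-0.12],"twist":[0,0,0],"claw":0.0},
  {"travel":[0,0,-0.12],"twist":[0,0,0],"claw":0.0},
  {"travel":[0,0,-0.12],"twist":[0,0,0],"claw":0.0},
])

```text
clock: 3.6
position: [0.4446, 0.304, 0.1497]
tool_rot: [3.141, -0.0, 1.949]
force: [-0.5, -1.0, -2.5]
grip_width: 0.0129
```

```bash
python3 look.py w2; python3 - <<'E'
from workcell import bot
import cv2
cv2.imwrite("pics/s2.png",bot.grab_frame("side")["frame"])
E
```

```text
t 3.6 pos [0.4446 0.304  0.1497] rpy [ 1.7996e+02 -2.0000e-02  1.1166e+02] F [-0.5 -1.  -2.5] w 0.0129
white 14180.0 (185, 141, 179, 144) [476.9 277.7] [156.4 145.6] 21.66
```

View pics/w2.png

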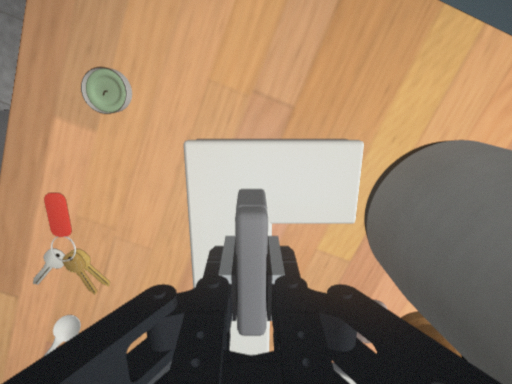

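View pics/s2.png

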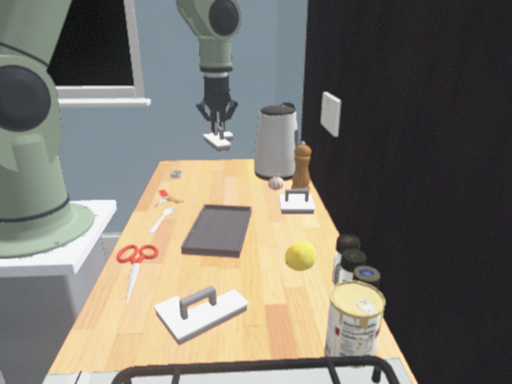

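The L is held, with its far edge at row 141, columns 185 to 362, and the bar centred at column 252. Next: in-hand offset and tin pose from both views.

```bash
python3 - <<'E'
import pickle
from h import *
s,f=pickle.load(open("w2.pkl","rb"))
T=toolpose(s)
p=ray(f,[[186,141],[363,141],[356.5,222],[190,260]],s["position"][2]+.019-.028)
q=(p-T[:3,3])@T[:3,:3];print("tool frame lid pts",np.round(q*1000,1))
d=pickle.load(open("f0.pkl","rb"))
for n in("top","side"):
    g=d[n];im=g["frame"];hsv=cv2.cvtColor(im,cv2.COLOR_BGR2HSV)
    m=((hsv[...,2]<125)&(hsv[...,1]<110)).astype(np.uint8)*255
    cs,_=cv2.findContours(m,cv2.RETR_EXTERNAL,cv2.CHAIN_APPROX_NONE)
    for c in cs:
        x,y,w,h=cv2.boundingRect(c)
        if cv2.contourArea(c)<2000 or w>120 or not(170<x<240):continue
        ap=cv2.approxPolyDP(c,5,True)[:,0]
        print(n,(x,y,w,h),ap.tolist(),(ray(g,ap,.019)[:,:2]*1000).round(1).tolist())
        P=(ray(g,c[:,0],.019)[:,:2]*1000).astype(np.float32);print(cv2.minAreaRect(P))
im=d["side"]["frame"][195:265,175:260];cv2.imwrite("pics/sidetin.png",cv2.resize(im,None,fx=7,fy=7,interpolation=cv2.INTER_CUBIC))
im=d["top"]["frame"][185:270,220:330];cv2.imwrite("pics/toptin.png",cv2.resize(im,None,fx=7,fy=7,interpolation=cv2.INTER_CUBIC))
E
```

```text
tool frame lid pts [[ 56.3 -31.1   9. ]
 [ 56.3  54.6   9.1]
 [ 13.5  56.    9. ]
 [ -9.2 -33.2   9. ]]
top (228, 194, 93, 66) [[237, 194], [228, 242], [312, 258], [320, 210]] [[531.0, 53.2], [410.7, 72.0], [376.3, -137.0], [495.8, -156.3]]
((453.0948486328125, -42.05531311035156), (215.69784545898438, 125.4761962890625), 80.13529205322266)
```

View pics/sidetin.png

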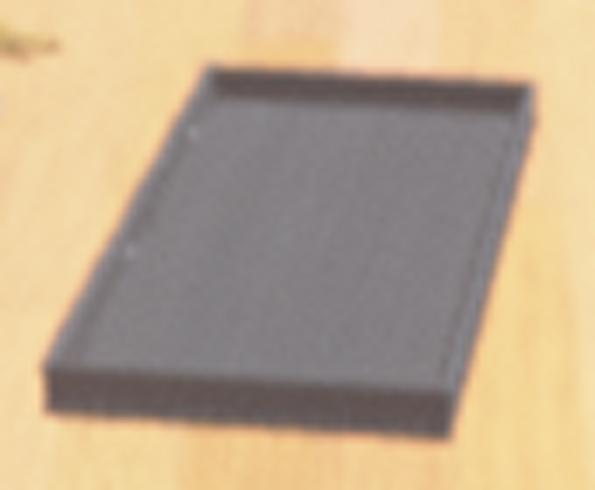

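View pics/toptin.png

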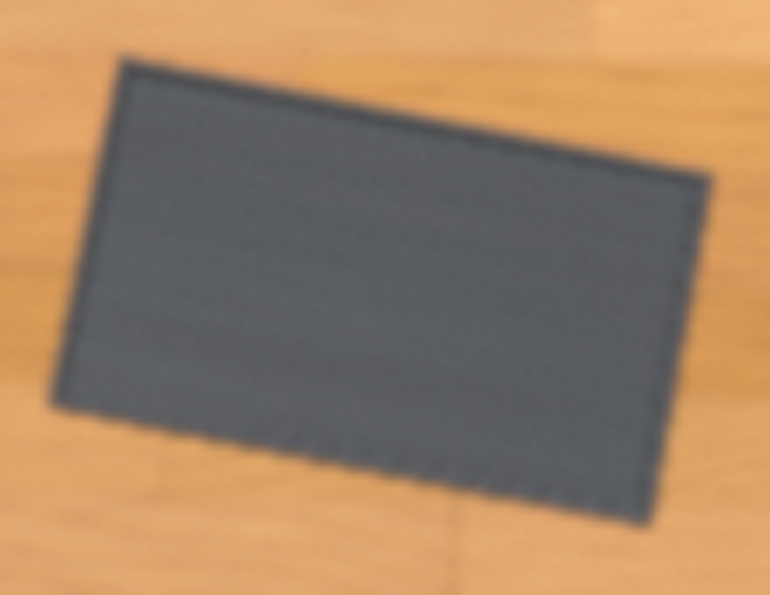

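```bash
python3 - <<'E'
import pickle
from h import *
d=pickle.load(open("f0.pkl","rb"))
def rep(n,c):
    c=np.array(c)
    p=ray(d[n],c,.019)[:,:2]*1000;print(n,p.round(1).tolist(),"centre",p.mean(0).round(1))
    for i in range(4):
        e=p[(i+1)%4]-p[i];print(round(np.linalg.norm(e),1),round(np.degrees(np.arctan2(e[1],e[0])),1))
rep("side",np.array([[210,70],[535,87],[452,392],[47,370]])/7+[174.57,194.57])
rep("top",np.array([[122,58],[712,177],[650,525],[52,405]])/7+[219.57,184.57])
E
```

```text
side [[411.4, 71.4], [534.4, 49.7], [498.6, -159.5], [374.7, -140.0]] centre [454.8 -44.6]
125.0 -10.0
212.2 -99.7
125.4 171.1
214.6 80.2
top [[533.9, 53.3], [496.2, -159.6], [372.5, -138.1], [409.6, 74.4]] centre [453.1 -42.5]
216.1 -100.0
125.6 170.2
215.8 80.1
126.1 -9.7
```

```bash
python3 - <<'E'
from workcell import bot
from h import *
s=bot.observe();show(s);goto(s,[.4442,-.0028,.11],80.1)
E
```

```text
t 3.7 pos [0.4442 0.3036 0.1486] rpy [-1.7993e+02  2.0000e-02  1.1166e+02] F [-0.4  0.2 -2.9] w 0.0126
travel [-0.2848, -0.1131, 0.0388] twist [-0.06, 0.04, 31.56]
```

>>> apply_moves([
  {"travel":[-0.014,-0.006,0],"twist":[0,0,1.5],"claw":0.0},
  {"travel":[-0.042,-0.017,0],"twist":[0,0,5],"claw":0.0},
  {"travel":[-0.08,-0.032,0.005],"twist":[0,0,9],"claw":0.0},
  {"travel":[-0.125,-0.05,0.012],"twist":[0,0,14],"claw":0.0},
  {"travel":[-0.17,-0.068,0.02],"twist":[0,0,19],"claw":0.0},
  {"travel":[-0.212,-0.084,0.027],"twist":[0,0,24],"claw":0.0},
  {"travel":[-0.247,-0.098,0.034],"twist":[0,0,28],"claw":0.0},
  {"travel":[-0.272,-0.108,0.038],"twist":[0,0,30.5],"claw":0.0},
  {"travel":[-0.285,-0.113,0.039],"twist":[0,0,31.5],"claw":0.0},
  {"travel":[-0.285,-0.113,0.039],"twist":[0,0,31.5],"claw":0.0},
])

```text
clock: 4.7
position: [0.4443, -0.0045, 0.1099]
tool_rot: [-3.141, 0.001, 1.395]
force: [-0.2, -0.1, -2.4]
grip_width: 0.0129
```

>>> apply_moves([
  {"travel":[0,0,0],"twist":[0,0,0],"claw":0.0},
  {"travel":[0,0,0],"twist":[0,0,0],"claw":0.0},
])

```text
clock: 4.9
position: [0.4449, -0.0015, 0.1103]
tool_rot: [-3.141, -0.0, 1.401]
force: [-0.0, -0.4, -1.4]
grip_width: 0.0128
```

```bash
python3 look.py w3; python3 - <<'E'
from workcell import bot
import cv2,numpy as np,pickle
a=bot.grab_frame("side");b=bot.grab_frame("top");pickle.dump((a,b),open("st3.pkl","wb"))
from h import *
s=bot.observe();show(s);goto(s,[.4442,-.0028,.06],80.1)
cv2.imwrite("pics/s3.png",np.vstack([cv2.resize(a["frame"][130:280,140:300],None,fx=2.5,fy=2.5),cv2.resize(b["frame"][180:270,190:350],None,fx=2.5,fy=2.5)]))
E
```

```text
t 4.9 pos [ 0.4449 -0.0015  0.1103] rpy [-1.7999e+02 -2.0000e-02  8.0280e+01] F [-0.  -0.4 -1.4] w 0.0128
white 14417.0 (184, 140, 180, 146) [458.  -23.4] [126.3 134.5] 80.26
t 5.05 pos [ 0.4449 -0.0018  0.1103] rpy [ 1.7999e+02 -1.0000e-02  8.0250e+01] F [ 0.4  0.3 -2.7] w 0.0129
travel [-0.0012, -0.0005, 0.0503] twist [0.01, -0.01, 0.15]
```

View pics/w3.png

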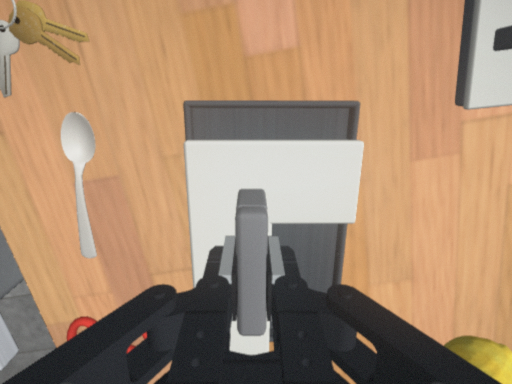

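View pics/s3.png

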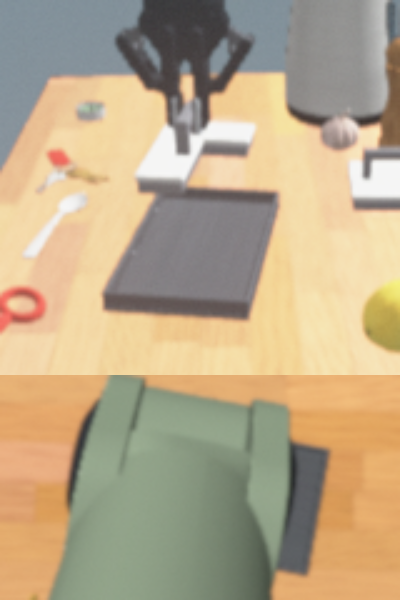

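Wrist view: the tin's far rim is at row 101, columns 184 to 360, and its edges are parallel to the held L. I'll measure the tin in this view.

```bash
python3 - <<'E'
import pickle
from h import *
s,f=pickle.load(open("w3.pkl","rb"))
im=f["frame"];g=cv2.cvtColor(im,cv2.COLOR_BGR2GRAY).astype(int)
hsv=cv2.cvtColor(im,cv2.COLOR_BGR2HSV)
dk=(hsv[...,1]<90)&(hsv[...,2]<130)
for r in (106,115,125,133):
    c=np.where(dk[r,150:400])[0]+150;print(r,c.min(),c.max())
for c in (200,250,300,345):
    r=np.where(dk[90:138,c])[0]+90;print("col",c,r.min())
for r in(235,260,280):
    c=np.where(dk[r,300:380])[0]+300;print(r,c.max())
T=toolpose(s)
u=[[184,101],[360,101]]
p=ray(f,u,.019);q=(p-T[:3,3])@T[:3,:3];print(np.round(p*1000,1),np.round(q*1000,1))
m=p.mean(0);yaw=s["tool_rot"][2];print("tin centre est",(m-.109*np.array([np.cos(yaw),np.sin(yaw),0]))*1000)
E
```

```text
106 184 358
115 184 357
125 185 356
133 185 355
col 200 101
col 250 101
col 300 101
col 345 101
235 345
260 342
280 340
[[409.4  77.3  19. ]
 [534.1  55.9  19. ]] [[ 71.7 -48.3  91.3]
 [ 71.6  78.3  91.3]]
tin centre est [453.31766119 -40.80322801  19.        ]
```

>>> apply_moves([
  {"travel":[0,-0.001,0.008],"twist":[0,0,0],"claw":0.0},
  {"travel":[0,-0.001,0.022],"twist":[0,0,0],"claw":0.0},
  {"travel":[0,-0.001,0.036],"twist":[0,0,0],"claw":0.0},
  {"travel":[0,-0.001,0.048],"twist":[0,0,0],"claw":0.0},
  {"travel":[0,-0.001,0.058],"twist":[0,0,0],"claw":0.0},
  {"travel":[0,-0.001,0.064],"twist":[0,0,0],"claw":0.0},
  {"travel":[0,-0.001,0.068],"twist":[0,0,0],"claw":0.0},
  {"travel":[0,-0.001,0.071],"twist":[0,0,0],"claw":0.0},
  {"travel":[0,-0.001,0.072],"twist":[0,0,0],"claw":0.0},
  {"travel":[0,-0.001,0.072],"twist":[0,0,0],"claw":0.0},
])

```text
clock: 6.05
position: [0.4439, -0.0025, 0.0384]
tool_rot: [3.141, -0.0, 1.399]
force: [0.1, -1.4, -2.2]
grip_width: 0.0126
```

```bash
python3 look.py w4
```

```text
t 6.05 pos [ 0.4439 -0.0025  0.0384] rpy [179.99  -0.    80.15] F [ 0.1 -1.4 -2.2] w 0.0126
white 14543.5 (184, 140, 180, 147) [457.3   6.9] [88.  92.9] 80.2
```

View pics/w4.png

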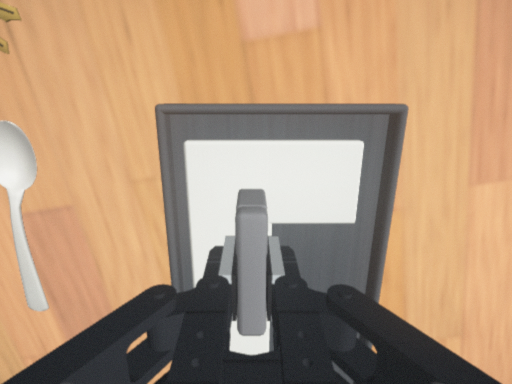

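The L is inside the walls: left gap about 17 px (9 mm), far gap about 25 px. Lowering until it touches.

>>> apply_moves([
  {"travel":[0,0,0.001],"twist":[0,0,0],"claw":0.0},
  {"travel":[0,0,0.002],"twist":[0,0,0],"claw":0.0},
  {"travel":[0,0,0.0025],"twist":[0,0,0],"claw":0.0},
  {"travel":[0,0,0.003],"twist":[0,0,0],"claw":0.0},
  {"travel":[0,0,0.003],"twist":[0,0,0],"claw":0.0},
])

```text
clock: 6.6
position: [0.4439, -0.0025, 0.0354]
tool_rot: [3.142, -0.0, 1.399]
force: [-0.1, 0.8, -0.3]
grip_width: 0.0124
```

>>> apply_moves([
  {"travel":[0,0,0.0005],"twist":[0,0,0],"claw":0.0},
  {"travel":[0,0,0.001],"twist":[0,0,0],"claw":0.0},
  {"travel":[0,0,0.001],"twist":[0,0,0],"claw":0.0},
])

```text
clock: 6.9
position: [0.4439, -0.0025, 0.0352]
tool_rot: [3.141, -0.001, 1.399]
force: [-7.8, 0.4, 34.9]
grip_width: 0.0129
```

Contact at z 0.0352. I'll ease off the load, then release to a modest opening.

>>> apply_moves([
  {"travel":[0,0,-0.0007],"twist":[0,0,0],"claw":0.0},
  {"travel":[0,0,-0.0007],"twist":[0,0,0],"claw":0.0},
])

```text
clock: 7.1
position: [0.444, -0.0025, 0.0353]
tool_rot: [3.141, -0.0, 1.399]
force: [-2.6, 0.2, 14.8]
grip_width: 0.0127
```

>>> apply_moves([
  {"travel":[0,0,0],"twist":[0,0,0],"claw":0.03},
  {"travel":[0,0,0],"twist":[0,0,0],"claw":0.04},
  {"travel":[0,0,0],"twist":[0,0,0],"claw":0.04},
  {"travel":[0,0,-0.01],"twist":[0,0,0],"claw":0.04},
  {"travel":[0,0,-0.03],"twist":[0,0,0],"claw":0.04},
  {"travel":[0,0,-0.07],"twist":[0,0,0],"claw":0.05},
  {"travel":[0,0,-0.12],"twist":[0,0,0],"claw":0.06},
  {"travel":[0,0,-0.17],"twist":[0,0,0],"claw":0.06},
  {"travel":[0,0,-0.17],"twist":[0,0,0],"claw":0.06},
])

```text
clock: 8.0
position: [0.446, -0.0025, 0.2106]
tool_rot: [3.134, -0.004, 1.398]
force: [0.7, 0.0, -1.4]
grip_width: 0.0604
```

```bash
python3 look.py w5; python3 - <<'E'
from workcell import bot
from h import *
s=bot.observe();goto(s,[.4263,-.3397,.17],33.5)
E
```

```text
t 8.0 pos [ 0.446  -0.0025  0.2106] rpy [179.57  -0.21  80.12] F [ 0.7  0.  -1.4] w 0.0604
white 5015.5 (0, 145, 64, 172) [177.1 -53.2] [226.8  76.3] 66.17
white 6413.0 (216, 113, 86, 120) [453.2 -15.7] [135.8  89.9] 80.19
white 7011.0 (400, 0, 98, 102) [656.4  78.9] [88.6 87.7] 85.97
travel [-0.3359, 0.039, 0.0373] twist [0.2, -0.27, 46.67]
```

View pics/w5.png

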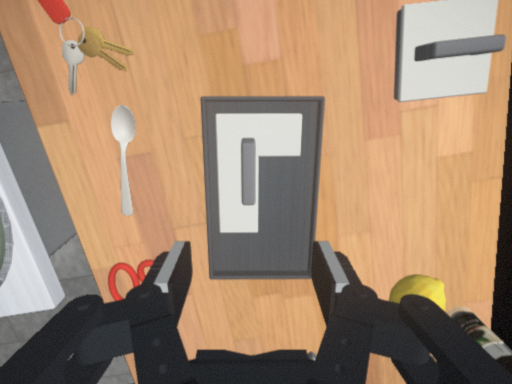

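The first L lies flat in the tin: lid at rows 113–233, columns 216–302; tin at rows 96–279, columns 202–324. On to the second L.

>>> apply_moves([
  {"travel":[-0.04,0.005,0.0],"twist":[0,0,6],"claw":0.06},
  {"travel":[-0.336,0.039,0.037],"twist":[0,0,46.7],"claw":0.06},
  {"travel":[-0.336,0.039,0.037],"twist":[0,0,46.7],"claw":0.06},
  {"travel":[-0.336,0.039,0.037],"twist":[0,0,46.7],"claw":0.06},
  {"travel":[-0.336,0.039,0.037],"twist":[0,0,46.7],"claw":0.06},
  {"travel":[-0.336,0.039,0.037],"twist":[0,0,46.7],"claw":0.06},
  {"travel":[-0.336,0.039,0.037],"twist":[0,0,46.7],"claw":0.06},
  {"travel":[-0.336,0.039,0.037],"twist":[0,0,46.7],"claw":0.06},
  {"travel":[-0.336,0.039,0.037],"twist":[0,0,46.7],"claw":0.06},
  {"travel":[-0.336,0.039,0.037],"twist":[0,0,46.7],"claw":0.06},
])

```text
clock: 9.05
position: [0.4247, -0.3392, 0.1675]
tool_rot: [-3.14, 0.0, 0.585]
force: [0.0, 0.4, 0.6]
grip_width: 0.0601
```

>>> apply_moves([
  {"travel":[0,0,0],"twist":[0,0,0],"claw":0.06},
  {"travel":[0,0,0],"twist":[0,0,0],"claw":0.06},
  {"travel":[0,0,0],"twist":[0,0,0],"claw":0.06},
])

```text
clock: 9.35
position: [0.4252, -0.3395, 0.1682]
tool_rot: [3.141, -0.0, 0.585]
force: [-0.3, 0.4, -0.4]
grip_width: 0.0601
```

```bash
python3 look.py w6; python3 - <<'E'
import pickle
from h import *
s,f=pickle.load(open("w5.pkl","rb"))
hsv=cv2.cvtColor(f["frame"],cv2.COLOR_BGR2HSV)
m=((hsv[...,1]<90)).astype(np.uint8)*255
m[282:]=0
cs,_=cv2.findContours(m,cv2.RETR_EXTERNAL,cv2.CHAIN_APPROX_NONE)
for c in cs:
    b=cv2.boundingRect(c)
    if cv2.contourArea(c)>15000 and b[2]<150:
        P=(ray(f,c[:,0],.019)[:,:2]*1000).astype(np.float32);print(b,cv2.minAreaRect(P))
# L lid at z=.025 in tin
w=((hsv[...,1]<45)&(hsv[...,2]>170)).astype(np.uint8)*255
cs,_=cv2.findContours(w[:,200:330].copy(),cv2.RETR_EXTERNAL,cv2.CHAIN_APPROX_NONE)
c=max(cs,key=cv2.contourArea)[:,0]+[200,0]
print(cv2.minAreaRect((ray(f,c,.025)[:,:2]*1000).astype(np.float32)))
E
```

```text
t 9.35 pos [ 0.4252 -0.3395  0.1682] rpy [ 1.7999e+02 -2.0000e-02  3.3530e+01] F [-0.3  0.4 -0.4] w 0.0601
white 8102.5 (196, 89, 94, 139) [ 429.7 -323.7] [133.6  88.7] 33.8
((453.25067138671875, -14.273674011230469), (133.71690368652344, 88.54808807373047), 80.18888854980469)
```

View pics/w6.png

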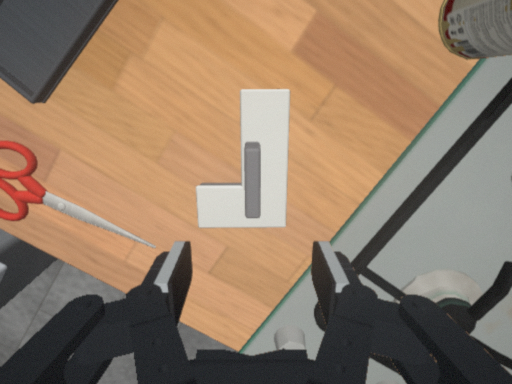

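>>> apply_moves([
  {"travel":[0.001,0,0.04],"twist":[0,0,0],"claw":0.06},
  {"travel":[0.001,0,0.08],"twist":[0,0,0],"claw":0.06},
  {"travel":[0.001,0,0.11],"twist":[0,0,0],"claw":0.05},
  {"travel":[0.001,0,0.128],"twist":[0,0,0],"claw":0.05},
  {"travel":[0.001,0,0.138],"twist":[0,0,0],"claw":0.05},
  {"travel":[0.001,0,0.138],"twist":[0,0,0],"claw":0.05},
  {"travel":[0.001,0,0.138],"twist":[0,0,0],"claw":0.0},
  {"travel":[0.001,0,0.138],"twist":[0,0,0],"claw":0.0},
  {"travel":[0.001,0,0.138],"twist":[0,0,0],"claw":0.0},
  {"travel":[0.001,0,0.138],"twist":[0,0,0],"claw":0.0},
], force=60)

```text
clock: 10.4
position: [0.4262, -0.3399, 0.0311]
tool_rot: [3.14, -0.001, 0.584]
force: [-0.8, 1.8, 9.4]
grip_width: 0.0126
```

>>> apply_moves([
  {"travel":[0,0,0],"twist":[0,0,0],"claw":0.0},
  {"travel":[0,0,0],"twist":[0,0,0],"claw":0.0},
  {"travel":[0,0,0],"twist":[0,0,0],"claw":0.0},
])

```text
clock: 10.7
position: [0.4262, -0.3399, 0.0311]
tool_rot: [3.14, -0.001, 0.584]
force: [-2.0, 1.5, 9.8]
grip_width: 0.0124
```

>>> apply_moves([
  {"travel":[0,0,-0.01],"twist":[0,0,0],"claw":0.0},
  {"travel":[0,0,-0.025],"twist":[0,0,0],"claw":0.0},
  {"travel":[0,0,-0.045],"twist":[0,0,0],"claw":0.0},
  {"travel":[0,0,-0.07],"twist":[0,0,0],"claw":0.0},
  {"travel":[0,0,-0.1],"twist":[0,0,0],"claw":0.0},
  {"travel":[0,0,-0.12],"twist":[0,0,0],"claw":0.0},
  {"travel":[0,0,-0.12],"twist":[0,0,0],"claw":0.0},
  {"travel":[0,0,-0.12],"twist":[0,0,0],"claw":0.0},
])

```text
clock: 11.5
position: [0.4259, -0.3394, 0.1507]
tool_rot: [3.141, -0.001, 0.584]
force: [-1.4, 0.3, -2.8]
grip_width: 0.0126
```

```bash
python3 look.py w7; python3 - <<'E'
from workcell import bot
from h import *
s=bot.observe();goto(s,[.4628,-.0832,.15],80.1)
E
```

```text
t 11.5 pos [ 0.4259 -0.3394  0.1507] rpy [ 1.7995e+02 -5.0000e-02  3.3480e+01] F [-1.4  0.3 -2.8] w 0.0126
white 11534.0 (229, 92, 93, 195) [ 421.9 -365.4] [189.5  78.3] 33.59
travel [0.1723, -0.193, 0.0] twist [-0.01, -0.02, -46.63]
```

View pics/w7.png

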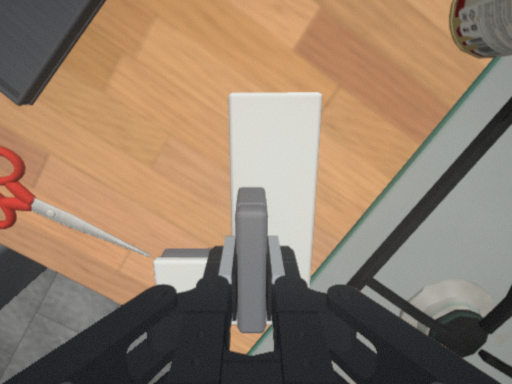

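Second L held: far edge at row 93, columns 229 to 322. Carrying it over the tin.

>>> apply_moves([
  {"travel":[0.008,-0.009,0],"twist":[0,0,-2],"claw":0.0},
  {"travel":[0.024,-0.027,0],"twist":[0,0,-6.5],"claw":0.0},
  {"travel":[0.046,-0.052,0],"twist":[0,0,-12.5],"claw":0.0},
  {"travel":[0.073,-0.082,0],"twist":[0,0,-19.5],"claw":0.0},
  {"travel":[0.1,-0.112,0],"twist":[0,0,-27],"claw":0.0},
  {"travel":[0.126,-0.141,0],"twist":[0,0,-34],"claw":0.0},
  {"travel":[0.148,-0.166,0],"twist":[0,0,-40],"claw":0.0},
  {"travel":[0.163,-0.183,0],"twist":[0,0,-44],"claw":0.0},
  {"travel":[0.171,-0.191,0],"twist":[0,0,-46],"claw":0.0},
  {"travel":[0.172,-0.193,0],"twist":[0,0,-46.6],"claw":0.0},
])

```text
clock: 12.55
position: [0.4627, -0.0825, 0.1496]
tool_rot: [-3.141, -0.0, 1.4]
force: [-0.2, -1.1, -1.0]
grip_width: 0.0128
```

>>> apply_moves([
  {"travel":[0,0,0.015],"twist":[0,0,0],"claw":0.0},
  {"travel":[0,0,0.03],"twist":[0,0,0],"claw":0.0},
  {"travel":[0,0,0.04],"twist":[0,0,0],"claw":0.0},
  {"travel":[0,0,0.04],"twist":[0,0,0],"claw":0.0},
])

```text
clock: 12.95
position: [0.4619, -0.0846, 0.109]
tool_rot: [-3.139, 0.001, 1.396]
force: [0.3, -0.7, -1.5]
grip_width: 0.0131
```

```bash
python3 look.py w8; python3 - <<'E'
from workcell import bot
from h import *
s=bot.observe();goto(s,[.4625,-.083,.04],80.1)
import cv2
a=bot.grab_frame("side");cv2.imwrite("pics/s8.png",cv2.resize(a["frame"][130:280,140:300],None,fx=4,fy=4))
E
```

```text
t 12.95 pos [ 0.4619 -0.0846  0.109 ] rpy [-1.7988e+02  4.0000e-02  7.9960e+01] F [ 0.3 -0.7 -1.5] w 0.0131
white 11347.0 (230, 92, 92, 196) [478.4 -90.6] [161.6  65.2] 80.11
white 17066.5 (150, 0, 139, 198) [453.1 -15.1] [135.5  90.3] 80.02
travel [0.0016, 0.0001, 0.0697] twist [-0.07, 0.03, -0.13]
```

View pics/w8.png

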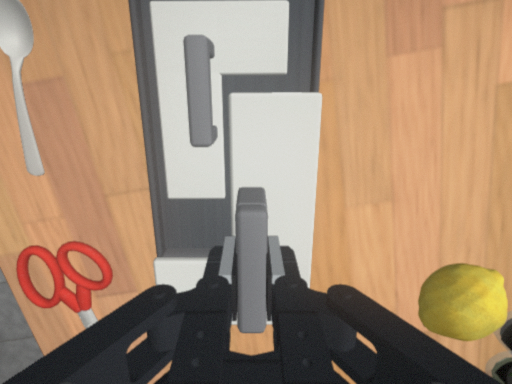

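View pics/s8.png

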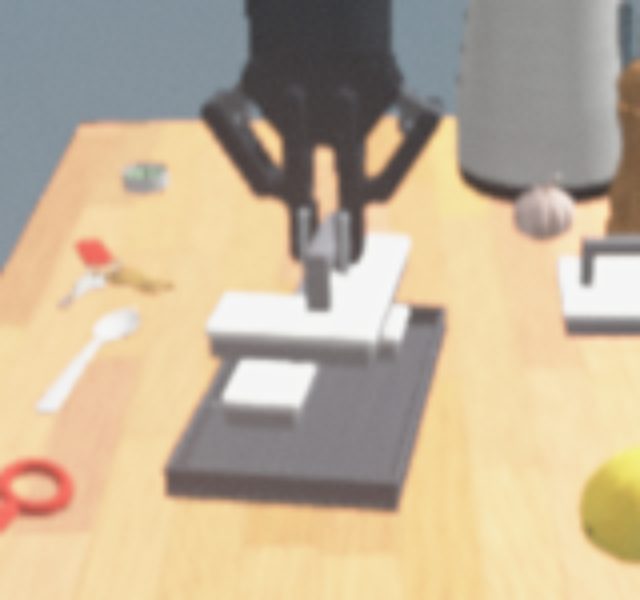

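Here the first L's arm end is at row 198 and its foot edge at row 73. The held arm's end is at row 93, with its left edge at column 230. Next: gaps in the tool frame.

```bash
python3 - <<'E'
import pickle
from h import *
s,f=pickle.load(open("w8.pkl","rb"))
T=toolpose(s)
def tf(u,z):
    p=ray(f,u,z);return np.round(((p-T[:3,3])@T[:3,:3])[:,:2]*1000,1).tolist()
print("first L: armR corner, arm end L, foot bottom, foot right",tf([[224,198],[167,198],[255,73],[288,73]],.025))
zl=s["position"][2]+.0302*-1+.020
print("held: far L, far R, foot top edge, foot top-left",tf([[230,93],[321.5,93],[190,257],[155,257]],zl))
# tin rim outer/inner left & right at rows 60..150
g=cv2.cvtColor(f["frame"],cv2.COLOR_BGR2GRAY)
hsv=cv2.cvtColor(f["frame"],cv2.COLOR_BGR2HSV);dk=(hsv[...,1]<90)
for r in (30,60,80,150):
    c=np.where(dk[r,120:360])[0]+120;print(r,c.min(),c.max(),tf([[c.min(),r],[c.max(),r]],.019))
E
```

```text
first L: armR corner, arm end L, foot bottom, foot right [[0.2, -20.9], [0.2, -64.7], [90.2, 2.6], [90.2, 25.0]]
held: far L, far R, foot top edge, foot top-left [[78.7, -9.9], [78.7, 32.7], [-7.9, -33.8], [-7.9, -53.2]]
30 132 322 [[117.5, -79.7], [117.4, 47.4]]
60 135 320 [[98.9, -79.9], [98.8, 47.3]]
80 137 319 [[85.9, -80.0], [85.9, 47.5]]
150 145 318 [[36.3, -79.7], [36.3, 50.1]]
```

>>> apply_moves([
  {"travel":[0.001,0,0.008],"twist":[0,0,0],"claw":0.0},
  {"travel":[0.001,0,0.022],"twist":[0,0,0],"claw":0.0},
  {"travel":[0.001,0,0.036],"twist":[0,0,0],"claw":0.0},
  {"travel":[0.001,0,0.048],"twist":[0,0,0],"claw":0.0},
  {"travel":[0.001,0,0.057],"twist":[0,0,0],"claw":0.0},
  {"travel":[0.001,0,0.063],"twist":[0,0,0],"claw":0.0},
  {"travel":[0.001,0,0.067],"twist":[0,0,0],"claw":0.0},
  {"travel":[0.001,0,0.069],"twist":[0,0,0],"claw":0.0},
  {"travel":[0.001,0,0.069],"twist":[0,0,0],"claw":0.0},
])

```text
clock: 13.95
position: [0.463, -0.0829, 0.041]
tool_rot: [3.142, 0.0, 1.397]
force: [-0.6, -0.2, -2.9]
grip_width: 0.0127
```

```bash
python3 look.py w9
```

```text
t 13.95 pos [ 0.463  -0.0829  0.041 ] rpy [180.     0.    80.05] F [-0.6 -0.2 -2.9] w 0.0127
white 11466.0 (230, 92, 92, 196) [478.9 -63.4] [114.1  46.4] 80.18
white 28012.5 (105, 0, 198, 242) [451.4 -22.2] [122.8  91. ] 80.04
```

View pics/w9.png

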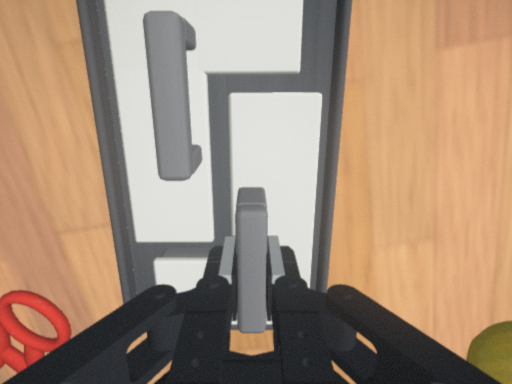

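The gaps are about 20 px all round, so the Ls interlock. Lowering to contact.

>>> apply_moves([
  {"travel":[0,0,0.0015],"twist":[0,0,0],"claw":0.0},
  {"travel":[0,0,0.003],"twist":[0,0,0],"claw":0.0},
  {"travel":[0,0,0.004],"twist":[0,0,0],"claw":0.0},
  {"travel":[0,0,0.0045],"twist":[0,0,0],"claw":0.0},
  {"travel":[0,0,0.0045],"twist":[0,0,0],"claw":0.0},
])

```text
clock: 14.5
position: [0.4629, -0.0828, 0.0364]
tool_rot: [-3.142, 0.0, 1.397]
force: [-0.1, -0.1, -2.9]
grip_width: 0.0126
```

>>> apply_moves([
  {"travel":[0,0,0.0004],"twist":[0,0,0],"claw":0.0},
  {"travel":[0,0,0.0006],"twist":[0,0,0],"claw":0.0},
  {"travel":[0,0,0.0006],"twist":[0,0,0],"claw":0.0},
])

```text
clock: 14.8
position: [0.4629, -0.0828, 0.0361]
tool_rot: [3.141, -0.0, 1.397]
force: [-2.4, 0.3, 4.8]
grip_width: 0.0129
```

Contact made (the force changed from -2.9 to +4.8 N). Releasing, then retreating.

>>> apply_moves([
  {"travel":[0,0,0],"twist":[0,0,0],"claw":0.03},
  {"travel":[0,0,0],"twist":[0,0,0],"claw":0.04},
  {"travel":[0,0,0],"twist":[0,0,0],"claw":0.04},
  {"travel":[0,0,-0.01],"twist":[0,0,0],"claw":0.04},
  {"travel":[0,0,-0.03],"twist":[0,0,0],"claw":0.04},
  {"travel":[0,0,-0.07],"twist":[0,0,0],"claw":0.04},
  {"travel":[0,0,-0.12],"twist":[0,0,0],"claw":0.04},
  {"travel":[-0.03,0,-0.17],"twist":[0,0,0],"claw":0.04},
  {"travel":[-0.05,0,-0.2],"twist":[0,0,0],"claw":0.04},
  {"travel":[-0.05,0,-0.2],"twist":[0,0,0],"claw":0.04},
])

```text
clock: 15.8
position: [0.4552, -0.1353, 0.2408]
tool_rot: [3.134, -0.0, 1.393]
force: [0.9, 0.4, -1.2]
grip_width: 0.0398
```

>>> apply_moves([
  {"travel":[0,0,0],"twist":[0,0,0],"claw":0.04},
  {"travel":[0,0,0],"twist":[0,0,0],"claw":0.04},
  {"travel":[0,0,0],"twist":[0,0,0],"claw":0.04},
])

```text
clock: 16.1
position: [0.4539, -0.1314, 0.2351]
tool_rot: [-3.14, 0.0, 1.398]
force: [-0.4, -0.1, -0.1]
grip_width: 0.0402
```

```bash
python3 look.py w10; python3 - <<'E'
from workcell import bot
import cv2
a=bot.grab_frame("side");cv2.imwrite("pics/s10.png",cv2.resize(a["frame"][130:280,140:340],None,fx=4,fy=4))
E
```

```text
t 16.1 pos [ 0.4539 -0.1314  0.2351] rpy [-1.799e+02  1.000e-02  8.010e+01] F [-0.4 -0.1 -0.1] w 0.0402
white 6449.5 (203, 39, 82, 127) [454.5 -69.4] [134.2  89.9] 80.11
white 4806.5 (187, 0, 89, 119) [451.7 -23.5] [115.8  89.6] 80.07
```

View pics/w10.png

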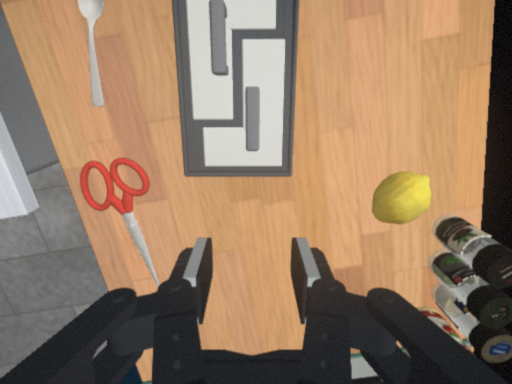

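View pics/s10.png

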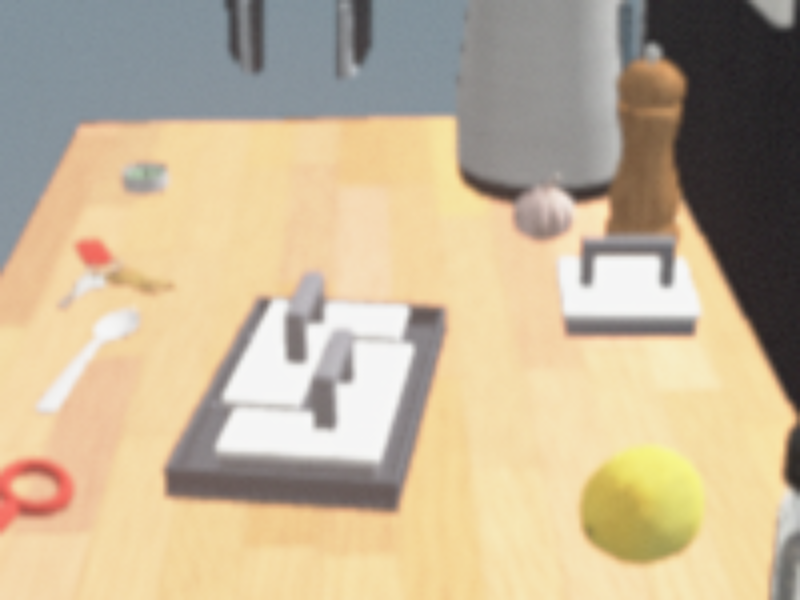

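Both Ls lie flat in the tin with gaps on all sides. In the wrist view the first lid starts at the top edge of the picture and the second fills columns 203–285, rows 39–166. The square hasn't moved and the gripper is clear, so I'm handing in.

```bash
python3 -c "
from workcell import bot
print(bot.job_done())"
```

```text
the job is handed in; nothing more can be done
None
```

Both L-shaped inserts are in the tin, interlocked head to tail and flat on its floor. I lowered each one until it touched the floor, then let go. I handed the job in at about 16.2 s of the 56 s allowed.

- **Fit:** the last wrist and side pictures show both Ls inside the walls, parallel to the tin (about 80.1°), with gaps of roughly 10 mm.
- **Square insert:** the last side picture showed no sign it had moved. I measured its position mid-task, after the first L was placed, and it agreed with the start to about 1 mm.
- **Robot:** the gripper was open and about 0.2 m clear of everything at hand-in.
- **Contact force:** the first placing briefly pushed about 35 N at the wrist as the L reached the floor, which I eased to about 15 N before releasing. The second L touched down with about 8 N.
- **Measurements that disagreed:** the cameras differed by 1–4 mm on the tin's position and about 3 mm on the first L's. One reading of the second L's foot edge was about 3 mm off its known shape. The 10 mm gaps absorbed all of these.

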